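# Check the hopper interlock switch of a coffee grinder

## Robot

A 6-joint arm with a two-finger parallel gripper is mounted at the origin on the work surface. World frame = base frame: x ahead of the robot, y to its left, z up, the work surface at z = 0. Lengths are in m, angles in rad, forces in N, time in s.
With the tool pointing down it reaches from about 0.375 to 0.9 m from the base axis. Payload 3.1 kg.
Tool frame: the origin (TCP) lies midway between the tips of the shut fingers; the grasp point (between the pads) lies 19 mm behind it; z points along the fingers, y is the direction in which the jaws open and shut (so a half turn about z gives the same grasp; the last joint's range is limited). The gripper opens to 85 mm and grips with 20 to 120 N. Pads are 22 mm wide; open, the fingers measure 114 mm over their backs; the gripper's body (76 mm by 85 mm) begins 54 mm behind the grasp point. The pads swing forward as they close: fully open they stand 13 mm farther back than shut.
Start: joints at [1.024, 0.527, 1.433, -0, 1.181, -0.178], TCP at [0.225, 0.583, 0.231] pointing down, gripper open.
Joint ranges: [-3.08, 3.08], [-0.75, 2.2], [0.22, 2.44], [-1.43, 4.57], [0, 2.65], [-2.85, 2.85]. Speed limits (rad/s): [2.79, 2.79, 3.14, 3.14, 3.14, 3.14].

## Interface

Orientations are given as a unit quaternion [x, y, z, w].
In Python, from station import manip gives the robot as it stands.
- The arm moves only by the tool servo_tool, never from a script. Its argument "increments" is a list of rows, each an object with "hand": the closure, from 0 (fully open) to 1 (shut); "travel": the shift along the tool's x, y, z in mm, a list of three; "yaw": the turn about the tool's z in degrees. A call has 1 to 20 rows; each row shifts and turns the commanded pose from where the row before left it, along the tool's axes as they then stand; what a row does not reach is not made up. A row lasts 1/10 s, in which the tool goes at most 50 mm and 8.59 degrees, less where a joint would pass 70% of its speed; a pose out of reach is approached as far as the arm can. A call with a gripper value outside its range is refused whole. The fingers move at their own pace and stop on an object; "newtons" is the grip in N (left out, the last holds). Time passes only in rows, so rows that do not move let the fingers close. It gives the time, the measured TCP pose, the force and the opening at its end, in the units of the state.
- manip.sense(): the state, without advancing time (a new reading comes with each control period).
- manip.snapshot(name): name is "side" or "top"; returns a dict with "pixels" (420x560x3 uint8, blue, green, red), "fx", "fy", "cx", "cy" (pixels), "R" (3x3) and "t" (3): a world point X has camera coordinates R X + t. Camera axes: x right, y down, z forward; pixel columns grow to the right and rows downward; lengths in m; the calibration is good to about 2 mm. A picture is of the moment at which its call begins. There is no depth.
- manip.sign_off(): hands the job in, once; it reports no verdict.
The state is a dict: "t": time; "q": joint angles; "qd": joint speeds; "tau": joint torques, N m; "tcp_pos": TCP position; "tool_rot": TCP orientation; "force": force on the tool from outside, world axes, zero at the start; "ft_torque": the same for the moment, N m; "finger_gap": opening from 0.0 (shut) to 1.0 (fully open).
Only numpy, scipy, OpenCV 4.12 (cv2) and the standard library are available. Lean on these libraries where they do the work, as an engineer would, in place of code of your own. Each camera call takes 0.05 s, during which the arm holds its last target.

## Task

The grinder's hopper is off for cleaning and its interlock switch needs checking: with closed fingertips, press the roller-tipped switch lever on the grinder's deck down from above just until it clicks, without pushing on into overtravel, keep it there for about a second, then let go so that it springs back up. Do not press the similar switch with the plain flat lever, and do not shift or knock over the tamper.

Things in the scene. Friction and masses are not known exactly. Their poses are not given: they have to be found in the camera images.
- roller_lever (a joint): Angle of the roller lever (two steel strips, 70 mm from hinge to axle), sprung to 0 = rest, sloping up 0.40 rad from hinge to roller; grows as the roller is pushed down; end stop 0.60. Clicks at 0.20 (roller 13 mm below rest); past 0.45 (31 mm) is overtravel; aim at 0.32 (22 mm). Push at the roller: 2 N to start, 4.5 N at the click, 6 N at 0.32, 7.5 N at overtravel.
- roller_axle (a point): Centre of the black roller (22 mm diameter, 16 mm wide) at the lever's free end; at rest its top is 173 mm above the work surface. At rest x points level from hinge to roller, y along the axle, z up; pressed, it moves 5 mm out along x. Its grey switch (56x28x40 mm) is on the deck (90 mm high) of a steel grinder base (220x340 mm), beside the black collar (92 mm wide, 24 high).
- flat_lever (a joint): Angle of the other switch's lever: a bare flat steel strip, 16 mm wide, 80 mm long, no roller, on an identical housing across the collar, 190 mm from the roller switch (either may be on either side). Same hinge height, slope and spring: 0 = rest, grows when pushed down, end stop 0.60. Not to be pressed.
- tamper: Coffee tamper standing on the work surface at the +y side of the grinder base: steel disc 58 mm across, dark wooden knob, 80 mm tall, 0.4 kg. Origin at the centre of its underside, z up. To be left alone.

How it is judged:
By the outcome, as a careful person would: the job done as asked, in the order asked, and still so for the second after the job is handed in, with the robot touching nothing.
It also fails if it takes over 29 s, if anything falls off the work surface, if the arm or the gripper's body presses on something with over 40 N, if the wrist force passes 120 N, or if a joint passes its speed limit or range.

## Working session

There is one attempt and no reset: what is moved stays moved. The work goes in short steps, Python scripts to look and compute and a tool call to move; the robot and the scene stay as the last step left them, time stands still between calls to the robot, and variables do not carry over. Pictures are saved under pics/ and viewed, and the job is handed in when it is done.

Besides the shell and the picture viewer there is one more tool, called as a command line: name --argument value ..., lists and objects as JSON in quotes. servo_tool: Moves the arm, as the interface text tells. Its arguments: {"type":"object","properties":{"increments":{"type":"array","items":{"type":"object","properties":{"hand":{"type":"number"},"travel":{"type":"array","items":{"type":"number"}},"yaw":{"type":"number"}}}},"newtons":{"type":"number"}},"required":["increments"]}

```bash
mkdir -p pics; python3 - <<'E'
from station import manip
import cv2,pickle
d={}
for n in("side","top"):
    s=manip.snapshot(n);d[n]=s;cv2.imwrite(f"pics/{n}0.png",s["pixels"])
    print(n,s["fx"],s["fy"],s["cx"],s["cy"],s["R"],s["t"])
pickle.dump(d,open("d0.pkl","wb"))
print(manip.sense())
E
```

```text
side 391.2969381694486 391.2969381694486 278.2323107825297 210.46618412092795 [[ 0.82361701 -0.56711297 -0.00615672]
 [-0.43769859 -0.62869058 -0.64278153]
 [ 0.36065907  0.53210059 -0.7660248 ]] [-0.39669638  0.41524433  0.60803722]
top 443.5583306731022 443.5583306731022 280.80352582776106 202.0910119919291 [[ 0.01514188 -0.99975799  0.01595903]
 [-0.98728632 -0.01747494 -0.15798845]
 [ 0.15822909 -0.01336389 -0.98731199]] [0.09936146 0.59608233 0.90073438]
{'t': 0.1, 'q': array([ 1.02350484e+00,  5.28365221e-01,  1.43378853e+00,  4.03346813e-05,
        1.18143277e+00, -1.78481427e-01]), 'qd': array([-0.00110513, -0.0016841 , -0.00309246, -0.00169197, -0.00020068,
       -0.00030945]), 'tau': array([-4.48585024e-04, -4.43308318e+01, -1.78586072e+01, -1.68141401e-04,
        3.91130467e-03, -2.98999183e-06]), 'tcp_pos': array([0.22491953, 0.5824213 , 0.23043183]), 'tool_rot': array([ 1.83369135e-01,  9.83043624e-01, -9.25391898e-04, -3.71322388e-04]), 'force': array([-1.35924964,  0.6128948 , -0.63776163]), 'ft_torque': array([-0.03571659, -0.03004757, -0.01236137]), 'finger_gap': 0.9993416743512119}
```

View pics/side0.png

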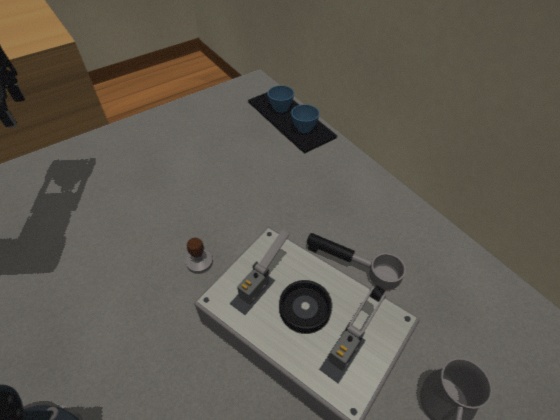

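View pics/top0.png

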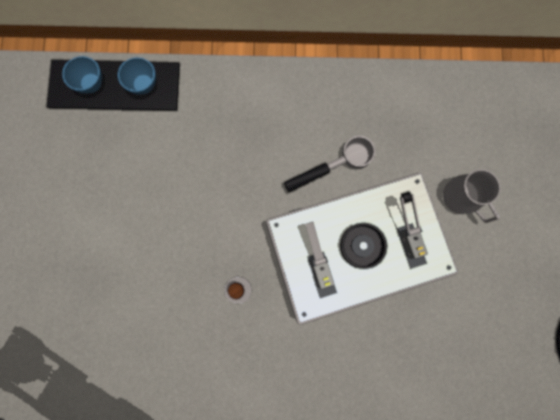

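The roller lever is on the right of the collar: the black roller is near (407,197) in top and (377,294) in side. The flat lever is at about (312,240) in top, and the tamper at (236,290). Next I'll zoom in.

```bash
python3 - <<'E'
import cv2,pickle
d=pickle.load(open("d0.pkl","rb"))
a=cv2.resize(d["top"]["pixels"][180:280,380:460],None,fx=5,fy=5,interpolation=cv2.INTER_CUBIC)
b=cv2.resize(d["side"]["pixels"][275:375,315:395],None,fx=5,fy=5,interpolation=cv2.INTER_CUBIC)
cv2.imwrite("pics/z0.png",cv2.hconcat([a,b]))
E
```

```text
(no output)
```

View pics/z0.png

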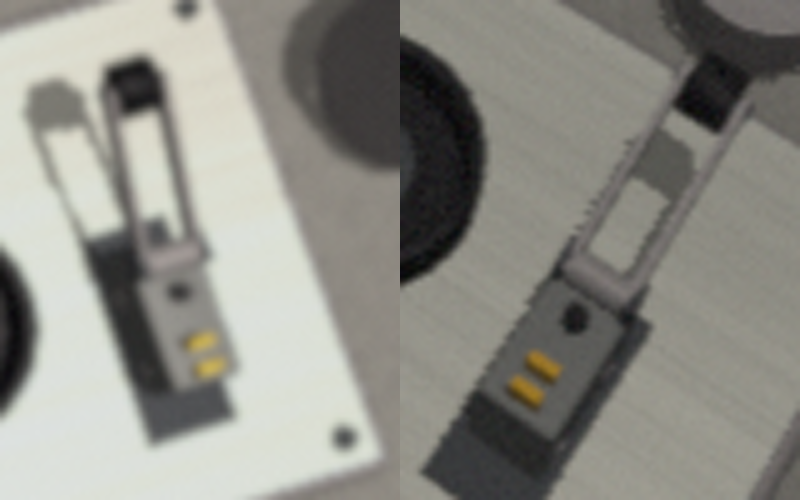

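```bash
cat > h.py <<'E'
import numpy as np,pickle
from station import manip
def ray(s,u,v):
    R=np.array(s["R"]);t=np.array(s["t"]);c=-R.T@t
    return c,R.T@np.array([(u-s["cx"])/s["fx"],(v-s["cy"])/s["fy"],1])
def atz(s,u,v,z):
    c,r=ray(s,u,v);return c+r*(z-c[2])/r[2]
def tri(l):
    A=0;b=0
    for s,u,v in l:
        c,r=ray(s,u,v);r/=np.linalg.norm(r);P=np.eye(3)-np.outer(r,r);A=A+P;b=b+P@c
    return np.linalg.solve(A,b)
E
python3 - <<'E'
from h import *
d=pickle.load(open("d0.pkl","rb"));T,S=d["top"],d["side"]
print("roller tri",tri([(T,406.4,197),(S,377.6,293.4)]))
print(atz(T,406.4,197,.162),atz(S,377.6,293.4,.162))
print("hinge",atz(T,414.4,231.4,.137),atz(S,315+205/5,275+282/5,.137))
c=[atz(T,380+185/5,180+8/5,.09),atz(T,380+343/5,180+437/5,.09),atz(T,277,226,.09),atz(T,305,315,.09)]
print(np.array(c))
print("side screws",atz(S,408,319,.09),atz(S,354,411,.09),atz(S,269,234,.09))
print("tamper",atz(T,236,290,.07),atz(S,199,262,.0))
for p in(c[1],c[3]):
  e=c[0]-p if p is c[1] else c[2]-p
  print(np.arctan2(e[1],e[0]),np.linalg.norm(e))
E
```

```text
roller tri [ 0.59024967 -0.12655111  0.15969612]
[ 0.58977796 -0.12581309  0.162     ] [ 0.58910459 -0.12723047  0.162     ]
hinge [ 0.5274845  -0.14678462  0.137     ] [ 0.52814463 -0.14920363  0.137     ]
[[ 0.6351721  -0.17047518  0.09      ]
 [ 0.46098279 -0.2281538   0.09      ]
 [ 0.53839955  0.11665739  0.09      ]
 [ 0.36432631  0.05893837  0.09      ]]
side screws [ 0.63583599 -0.17267679  0.09      ] [ 0.46189271 -0.2290107   0.09      ] [0.53977829 0.11654816 0.09      ]
tamper [0.40964445 0.19701193 0.07      ] [0.40630899 0.19752722 0.        ]
0.3197626976293843 0.1834904303759857
0.32017076986768767 0.18339296222699103
```

Both views agree: the roller axle is at about (0.5895, -0.1265) with z near 0.16, against 0.162 expected. The lever points 0.32 rad from world x, and the 65 mm from hinge to roller in plan matches the given size. I'll shut the hand and travel over at the current height.

servo_tool --increments '[{"hand":1,"travel":[-10,-9,0],"yaw":0},{"hand":1,"travel":[-20,-18,0],"yaw":0},{"hand":1,"travel":[-30,-27,0],"yaw":0},{"hand":1,"travel":[-35,-31,0],"yaw":0},{"hand":1,"travel":[-35,-31,0],"yaw":0},{"hand":1,"travel":[-35,-31,0],"yaw":0},{"hand":1,"travel":[-35,-31,0],"yaw":0},{"hand":1,"travel":[-35,-31,0],"yaw":0},{"hand":1,"travel":[-35,-31,0],"yaw":0},{"hand":1,"travel":[-35,-31,0],"yaw":0},{"hand":1,"travel":[-35,-31,0],"yaw":0},{"hand":1,"travel":[-35,-31,0],"yaw":0},{"hand":1,"travel":[-35,-31,0],"yaw":0},{"hand":1,"travel":[-35,-31,0],"yaw":0},{"hand":1,"travel":[-35,-31,0],"yaw":0},{"hand":1,"travel":[-35,-31,0],"yaw":0},{"hand":1,"travel":[-30,-26,0],"yaw":0},{"hand":1,"travel":[-20,-18,0],"yaw":0},{"hand":1,"travel":[-15,-14,0],"yaw":0},{"hand":1,"travel":[-8,-6,0],"yaw":0}]' --newtons 40

```text
t: 2.1
tcp_pos: [0.5859, -0.1169, 0.231]
tool_rot: [0.184, 0.983, -0.0, -0.0]
force: [-0.0, -0.1, 0.0]
finger_gap: -0.001
```

servo_tool --increments '[{"hand":1,"travel":[0,0,0],"yaw":-8},{"hand":1,"travel":[0,0,0],"yaw":-8},{"hand":1,"travel":[0,0,0],"yaw":-8},{"hand":1,"travel":[0,0,0],"yaw":-8},{"hand":1,"travel":[0,0,0],"yaw":-7},{"hand":1,"travel":[0,0,0],"yaw":0},{"hand":1,"travel":[0,0,0],"yaw":0}]'

```text
t: 2.8
tcp_pos: [0.5854, -0.1141, 0.2313]
tool_rot: [-0.155, 0.988, 0.0, -0.0]
force: [-0.1, -0.5, 0.2]
finger_gap: 0.002
```

servo_tool --increments '[{"hand":1,"travel":[-1,-5,5],"yaw":0},{"hand":1,"travel":[-1,-5,10],"yaw":0},{"hand":1,"travel":[-1,-3,14],"yaw":0},{"hand":1,"travel":[0,0,10],"yaw":0},{"hand":1,"travel":[0,0,5],"yaw":0},{"hand":1,"travel":[0,0,0],"yaw":0},{"hand":1,"travel":[0,0,0],"yaw":0},{"hand":1,"travel":[0,0,0],"yaw":0}]'

```text
t: 3.6
tcp_pos: [0.5931, -0.1265, 0.1878]
tool_rot: [-0.155, 0.988, -0.0, 0.0]
force: [1.3, 0.5, 0.2]
finger_gap: 0.002
```

```bash
python3 - <<'E'
from h import *
import cv2
st=manip.sense();print(st["t"],st["tcp_pos"],st["force"])
o=[]
for n in("top","side"):
    s=manip.snapshot(n);p=np.array(s["R"])@st["tcp_pos"]+s["t"]
    u=s["fx"]*p[0]/p[2]+s["cx"];v=s["fy"]*p[1]/p[2]+s["cy"];print(n,u,v)
    c=(380,150) if n=="top" else (330,240)
    o.append(cv2.resize(s["pixels"][c[1]:c[1]+120,c[0]:c[0]+80],None,fx=5,fy=5,interpolation=cv2.INTER_CUBIC))
    cv2.circle(o[-1],(int((u-c[0])*5),int((v-c[1])*5)),4,(0,0,255),1)
cv2.imwrite("pics/z1.png",cv2.hconcat(o))
E
```

```text
3.6 [ 0.59310341 -0.12646122  0.18779069] [1.28028393 0.45724586 0.16639026]
top 410.8684026848397 192.82481172396396
side 382.2415203526438 283.7798081178181
```

View pics/z1.png

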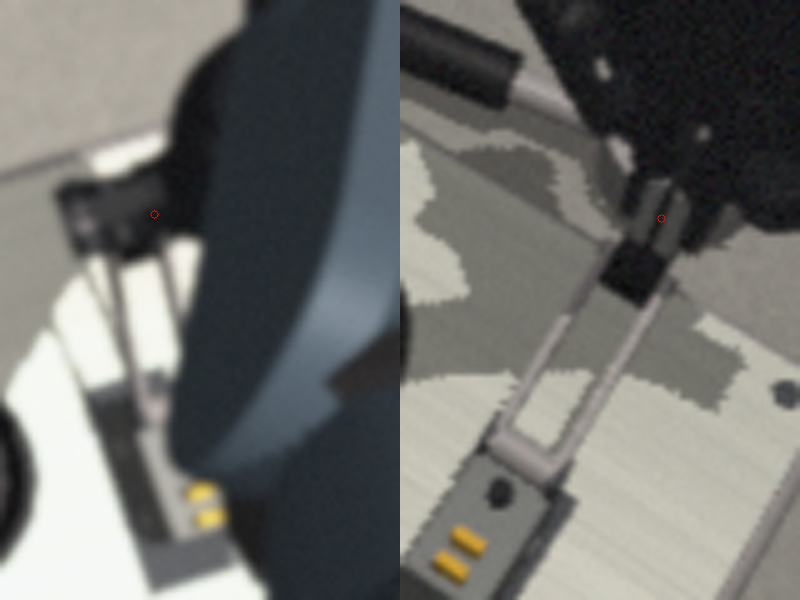

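The side view at (382,284) shows the closed tips just above the roller, in line with it. I'll go down 25 mm in slow steps and check for contact against the 0.173 m roller top.

servo_tool --increments '[{"hand":1,"travel":[0,0,4],"yaw":0},{"hand":1,"travel":[0,0,5],"yaw":0},{"hand":1,"travel":[0,0,5],"yaw":0},{"hand":1,"travel":[0,0,5],"yaw":0},{"hand":1,"travel":[0,0,4],"yaw":0},{"hand":1,"travel":[0,0,2],"yaw":0}]'

```text
t: 4.3
tcp_pos: [0.593, -0.1264, 0.1622]
tool_rot: [-0.155, 0.988, -0.0, 0.0]
force: [-1.2, 0.7, 4.6]
finger_gap: -0.002
```

The tip is 10.8 mm below the rest top and the force is 4.6 N, which fits the spring. I'll go another 11 mm to the aim depth and hold.

servo_tool --increments '[{"hand":1,"travel":[0,0,4],"yaw":0},{"hand":1,"travel":[0,0,4],"yaw":0},{"hand":1,"travel":[0,0,2],"yaw":0},{"hand":1,"travel":[0,0,1],"yaw":0},{"hand":1,"travel":[0,0,0],"yaw":0},{"hand":1,"travel":[0,0,0],"yaw":0}]'

```text
t: 4.9
tcp_pos: [0.593, -0.1264, 0.1517]
tool_rot: [-0.155, 0.988, -0.0, 0.0]
force: [0.2, 1.7, 5.9]
finger_gap: 0.001
```

```bash
python3 - <<'E'
from h import *
import cv2
s=manip.snapshot("side");st=manip.sense();print(st["t"],st["tcp_pos"],st["force"])
cv2.imwrite("pics/z2.png",cv2.resize(s["pixels"][240:360,310:430],None,fx=5,fy=5,interpolation=cv2.INTER_CUBIC))
E
```

```text
4.95 [ 0.59304662 -0.12636663  0.15173652] [0.01770618 0.50145144 6.60540627]
```

View pics/z2.png

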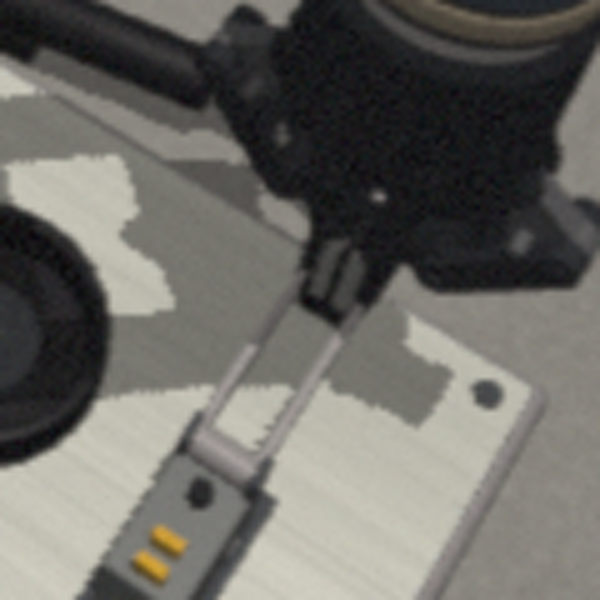

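At 21.3 mm down with about 6 N, the roller is at the aim depth and the lever is visibly lowered. I'll hold out the second, then lift straight up.

servo_tool --increments '[{"hand":1,"travel":[0,0,0],"yaw":0},{"hand":1,"travel":[0,0,0],"yaw":0},{"hand":1,"travel":[0,0,0],"yaw":0},{"hand":1,"travel":[0,0,0],"yaw":0},{"hand":1,"travel":[0,0,0],"yaw":0},{"hand":1,"travel":[0,0,0],"yaw":0},{"hand":1,"travel":[0,0,0],"yaw":0},{"hand":1,"travel":[0,0,-6],"yaw":0},{"hand":1,"travel":[0,0,-10],"yaw":0},{"hand":1,"travel":[0,0,-15],"yaw":0},{"hand":1,"travel":[0,0,-20],"yaw":0},{"hand":1,"travel":[0,0,-20],"yaw":0},{"hand":1,"travel":[0,0,-15],"yaw":0},{"hand":1,"travel":[0,0,-8],"yaw":0},{"hand":1,"travel":[0,0,-4],"yaw":0},{"hand":1,"travel":[0,0,0],"yaw":0},{"hand":1,"travel":[0,0,0],"yaw":0},{"hand":1,"travel":[0,0,0],"yaw":0}]'

```text
t: 6.75
tcp_pos: [0.5922, -0.1262, 0.2483]
tool_rot: [-0.155, 0.988, 0.001, -0.001]
force: [0.2, 0.5, 0.1]
finger_gap: 0.003
```

```bash
python3 - <<'E'
from h import *
import cv2
s=manip.snapshot("side");st=manip.sense();print(st["t"],st["tcp_pos"],st["force"],st["qd"])
cv2.imwrite("pics/s3.png",s["pixels"])
E
```

```text
6.8 [ 0.59229873 -0.1262872   0.24838783] [-0.64066907 -0.23830599  0.05091141] [-0.00071065 -0.0004291  -0.00381548 -0.00061725  0.00013504  0.00177348]
```

View pics/s3.png

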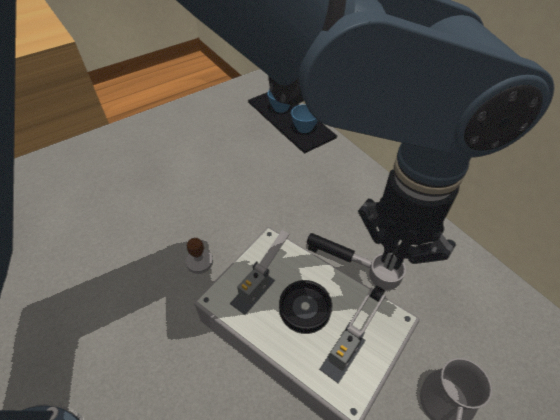

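The roller is back at its rest pixel (377,294). The tamper (199,255), the flat lever (270,253) and the base are where they were. The fingers are clear, with about 75 mm to the roller.

```bash
python3 -c "
from station import manip
print(manip.sign_off())"
```

```text
the job is handed in; nothing more can be done
None
```

I pressed the roller lever straight down with shut fingertips until it was past the click, held it there for about a second, then lifted off. It sprang back to rest, and the job was handed in at about 6.8 s.

- **Press depth:** the tips stopped at z = 0.1517 m, 21.3 mm below the roller's rest top (about 0.31 rad). The click is at 13 mm and overtravel starts at 31 mm. The upward force was about 6 to 6.6 N, against the 6 N expected. There is no direct click signal, so I judged the click from depth and force.
- **After release:** the last picture shows the roller back at its starting pixel. The flat lever, tamper and grinder base look unmoved. Wrist force was back to about zero, with the tool about 75 mm above the roller.
- **Disagreements:** the two camera views differed by about 1.5 mm on the roller's position, which is within the stated calibration. No check failed.

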